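Close the drive box cover, align its fastener and hold it home

ROBOT

A 6-joint arm with a two-finger parallel gripper is mounted at the origin on the work surface; the furniture and walls round the work are solid. World frame = base frame: x ahead of the robot, y to its left, z up, the work surface at z = 0. Lengths are in mm, angles in rad, forces in N, time in s.
With the tool pointing down it reaches from about 350 to 975 mm from the base axis. Payload 7.1 kg.
Tool frame: the origin (TCP) lies midway between the tips of the shut fingers; the grasp point (between the pads) lies pinch_z behind it (pinch_z is the distance from the TCP to the grasp point, in mm); z points along the fingers, y is the line along which they close (so a half turn about z gives the same grasp; the last joint's range is limited). The gripper opens to 88 mm and grips with 3 to 60 N. Pads are 20 mm wide; open, the fingers measure 115 mm over their backs; the gripper's body (75 mm by 178 mm) begins 61 mm behind the grasp point.
Start: joints at [-1.239, 0.423, 1.63, -0, 1.089, -0.019], TCP at [214.797, -586.913, 222.675] pointing down, gripper open.
Joint ranges: [-3, 3], [-0.9, 2.11], [0.09, 2.58], [-1.31, 4.45], [0.11, 2.69], [-2.54, 2.54]. Speed limits (rad/s): [2.39, 2.39, 3.01, 3.14, 3.14, 3.14].

INTERFACE

Orientations are given as a rotation vector (axis times angle).
In Python, from workcell import get_obs, get_image, close_job, pinch_z gives the robot as it stands.
- The arm moves only by the tool jog_arm, never from a script. Its argument "commands" is a list of rows, each a list of 3 entries, a list of its own where there are three numbers: the gripper command: -1 is shut, 1 is fully open, values between are in proportion, then the shift along the tool's x, y, z as a fraction of full scale, then the turn, a rotation vector about the tool's x, y, z as a fraction of full scale. In form: [[gripper, [tx, ty, tz], [rx, ry, rz]], ...]. A call has 1 to 10 rows; each row shifts and turns the commanded pose from where the row before left it, along the tool's axes as they then stand; what a row does not reach is not made up. Full scale, the value 1, is 0.1 m for a shift and 45 degrees for a turn. A row lasts 1/10 s, in which the tool goes at most 50 mm and 8.59 degrees, less where a joint would pass 70% of its speed; a pose out of reach is approached as far as the arm can. A call with a number of a shift or a turn outside -1 to 1 is refused whole. A call with a gripper value outside its range is refused whole. The fingers move at their own pace and stop on an object; the grip force is fixed at half the most. Time passes only in rows, so rows that do not move let the fingers close. It gives the time, the measured TCP pose, the force, the opening and the grip force at its end, in the units of the state.
- get_obs(): the state, without advancing time (a new reading comes with each control period).
- get_image(name): name is "side" or "top" or "wrist"; returns a dict with "image" (420x560x3 uint8, blue, green, red), "z_map" (420x560 float32, mm along the optical axis (not along the pixel's ray), 0 where there is no reading), "intrinsics" (3x3 intrinsics, pixels), "k1" (the pictures are not rectified: a ray, as slopes to the right and down, at radius r is drawn at 1 + k1 r^2 times it, then the intrinsics apply), "eye" and "orientation" of the camera in the world; the wrist camera has in their place "mount" (4x4, takes a point from camera to tool coordinates, whose origin is the TCP and whose axes are the flange's). Camera axes: x right, y down, z forward; pixel columns grow to the right and rows downward; lengths in mm; the calibration is good to about 2 mm. A picture is of the moment at which its call begins: read the wrist's pose just before it.
- close_job(): hands the job in; it is judged then, once.
The state is a dict: "t": time; "qpos": joint angles; "qvel": joint speeds; "joint_torque": joint torques, N m; "ee_pos": TCP position; "orientation": TCP orientation; "ft_force": force on the tool from outside, world axes, zero at the start; "moment": the same for the moment, N m; "width": finger opening in mm; "grasp_force": force on a finger pad.
Only numpy, scipy, OpenCV 4.12 (cv2) and the standard library are available. Lean on these libraries where they do the work, as an engineer would, in place of code of your own. Each camera call takes 0.05 s, during which the arm holds its last target. There are 200 camera calls.

TASK

The gears of the noodle machine's drive box have been greased and its cover has a new seal. Press the hinged cover down past its spring catch, then turn the wing of the quarter-turn fastener until it lines up with the two ribs on the cover, parallel to its front edge, so that its cross pin stands over the slot in the frame, and then press the cover fully home against the frame and finish while still holding it pressed there, so that I can check the seal all round before it is locked. Leave the cutters and the comb beside the box where they are.

Things in the scene. Friction and masses are not known exactly. Their poses are not given: they have to be found in the camera images.
- drive_box: Grey metal drive box, 190 (x) x 180 (y) mm, open rim 85 mm above its underside, standing fast on a thin grey mat. Origin at the centre of its underside, 2 mm above the table; x points from its front (towards the robot) to its hinge side, y to its left, z up. Gears inside; its cover is hinged along the top of the far (+x) side.
- hinge (a point): Middle of the cover's hinge line, 85 mm behind the box's centre and 88 mm above its underside. Axes are those of the box: the hinge line runs along y. The cover stays where it is left (hinge friction 0.4 N m).
- cover_angle (a joint): Opening of the cover, rad: 0 fully home, grows as its front edge rises; starts 0.45 to 0.75. A spring roller catch resists from about 0.11 to 0.055; below that the cover is past the catch and, let go, rests on the foam seal at about 0.042 to 0.053 (front edge 7.5 to 9.5 mm up). While the fastener is not aligned its cross pin meets the frame's slotted plate and stops the cover at about 0.04.
- cover: The cover's flat grey sheet, 184 x 180 x 5 mm, turning with joint cover_angle. Origin at the middle of the hinge line, y along it; the sheet runs from x = +4 to -180 mm (front edge), top face at z = +3 mm. Two low dark steel ribs (18 x 5 mm, 2 mm high) on it, 25 to 43 mm either side of the fastener's axis along y, show the aligned direction.
- press_spot (a point): Bare place on the cover's top face, on its centre line, 157 mm from the hinge, 23 mm behind the front edge, 29 mm in front of the fastener's axis; z is the outward normal. Here the catch takes up to about 12 N, and with the fastener aligned pressing the cover from the catch to its hard stop at 0 takes up to about 10 N against the seal; let go, it springs back up to 0.04 or more.
- wing_grip (a point): Middle of the fastener's black upright wing, on its turning axis (z, square to the cover), 128 mm from the hinge and 16 mm out from the cover's top face. The wing is 38 mm long (this point's y) and 10 mm thick (its x), its top 26 mm above the cover's face, on a round steel base 26 mm across and 4 mm high.
- wing (a joint): Turn of the fastener, rad, counter-clockwise from above positive: 0 is aligned, the wing lying along the two ribs (parallel to the front edge). It starts 0.9 to 1.5, so turn it clockwise; it stays where it is left (friction 0.035 N m). Stops at -0.4 and 1.9. The pin enters the slot within about 0.18 of 0.
- cutter_0: Larger steel cutter (bystander), 58 x 56 x 23 mm, to the left of the box; origin at the centre of its underside.
- comb: Wooden comb (bystander), 77 x 114 x 8 mm, to the left of the box; origin at the centre of its underside.
- cutter_1: Smaller steel cutter (bystander), 38 x 41 x 23 mm, to the left of the box; origin at the centre of its underside.

How it is judged (in metres and radians):
On the way, in this order (a step that is already met when the one before it is completed fails the run):
1. the cover is pressed down past its catch, the fastener not yet turned (value of joint cover_angle below 0.058 rad and value of joint wing above 0.6 rad), for 0.2 s.
2. the fastener is turned until it lines up with the ribs, the cover still resting on the catch (value of joint cover_angle between 0.012 and 0.06 rad and value of joint wing between -0.2 and 0.2 rad), for 0.05 s.
3. the cover is pressed fully home by the fingers (value of joint cover_angle below 0.009 rad and contact force between the fingers and cover above 4 N), for 0.3 s.
At the end, for the whole second after the job is handed in: The program ends with the fingers still pressing on the cover (more than 4 N on the sheet or its wing), the cover fully home and still (within 0.009 rad, i.e. its front edge within 1.6 mm of the frame stop), and the fastener lined up with the ribs within 0.2 rad (all of step 3 and velocity of joint cover_angle between -0.02 and 0.02 rad/s and value of joint wing between -0.2 and 0.2 rad); the arm keeps its last pose, push and grip.
It fails at once if a cutter or the comb is moved more than 30 mm (distance of any of cutter_0, comb, cutter_1 from where it was at the start of the episode above 0.03 m).
It also fails if it takes over 54 s, if anything falls off the work surface, if the arm or the gripper's body presses on something with over 40 N, if the wrist force passes 120 N, or if a joint passes its speed limit or range.

## Working session

There is one attempt and no reset: what is moved stays moved. The work goes in short steps, Python scripts to look and compute and a tool call to move; the robot and the scene stay as the last step left them, time stands still between calls to the robot, and variables do not carry over. Pictures are saved under pics/ and viewed, at most 10 in all, crops included, and the job is handed in when it is done.

Besides the shell and the picture viewer there is one more tool, called by a JSON object that holds its "fn" and its "kwargs", one argument or row to a line. jog_arm: Moves the arm, as the interface text tells. Its arguments: {"type":"object","properties":{"commands":{"type":"array","items":{"type":"array"}}},"required":["commands"]}

```bash
mkdir -p pics; cat > h.py <<'E'
import numpy as np, cv2
from scipy.spatial.transform import Rotation as R
from workcell import get_obs, get_image, close_job, pinch_z
def rot(o):
    o=np.array(o,float); return o if o.shape==(3,3) else R.from_rotvec(o).as_matrix()
def cloud(name):
    o=get_obs(); d=get_image(name); z=d["z_map"]; K=np.array(d["intrinsics"]); k1=d["k1"]
    v,u=np.mgrid[:420,:560]
    p=np.stack([(u-K[0,2])/K[0,0],(v-K[1,2])/K[1,1]],-1); s=p.copy()
    for _ in range(20): s=p/(1+k1*(s**2).sum(-1,keepdims=True))
    c=np.concatenate([s,np.ones((420,560,1))],-1)*z[...,None]
    if "mount" in d:
        M=np.array(d["mount"]); c=c@M[:3,:3].T+M[:3,3]; w=c@rot(o["orientation"]).T+o["ee_pos"]
    else: w=c@rot(d["orientation"]).T+np.array(d["eye"])
    w[z==0]=np.nan
    return d["image"],w
E
python3 - <<'E'
from h import *
print(get_obs(),pinch_z if not callable(pinch_z) else pinch_z())
for n in("top","side"):
    i,w=cloud(n); cv2.imwrite(f"pics/{n}0.png",i); np.save(n+"0.npy",w); d=get_image(n); print(n,d["eye"],rot(d["orientation"]).round(2).tolist())
E
```

```text
{'t': 0.0, 'qpos': array([-1.23901488e+00,  4.23846041e-01,  1.63067678e+00,  3.39080388e-05,
        1.08862324e+00, -1.90017054e-02]), 'qvel': array([-7.99500371e-04, -2.06958489e-03, -8.66755269e-05, -2.84655862e-04,
        2.51589229e-05,  7.53039332e-04]), 'joint_torque': array([ 1.86118043e-03, -5.44620788e+01, -2.73661172e+01,  6.44919556e-02,
        2.28553283e-02, -1.22410888e-04]), 'ee_pos': array([ 214.62059643, -586.39954148,  221.90365571]), 'orientation': array([-3.09188402e+00, -5.47895273e-01,  3.33292891e-04]), 'ft_force': array([-0.65150442,  0.26720474,  0.57935241]), 'moment': array([ 0.02945447, -0.01027719,  0.03450819]), 'grasp_force': 0.0, 'width': 87.75067329530961} 18.700000000000003
top [ 396.98896175 -285.72857531  962.56482945] [[-0.02, -0.99, 0.12], [-1.0, 0.02, -0.04], [0.04, -0.12, -0.99]]
side [554.78293749 425.95217917 529.3723468 ] [[-1.0, 0.02, -0.02], [0.03, 0.53, -0.85], [-0.01, -0.85, -0.53]]
```

View pics/top0.png

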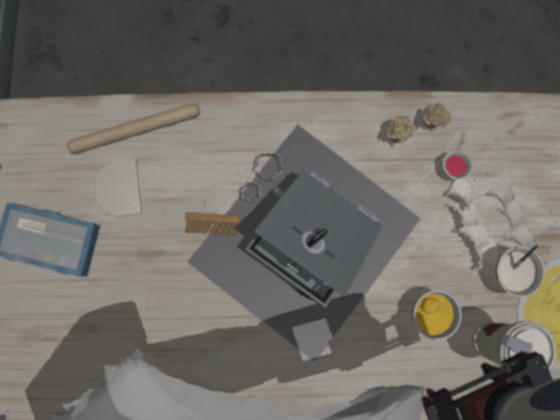

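View pics/side0.png

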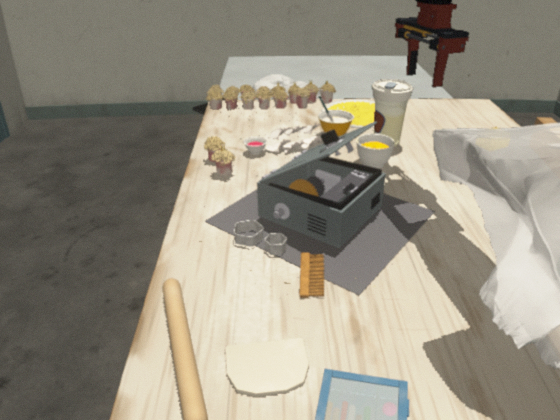

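The top view shows the box at about (315,235), with the hinge edge running from (310,170) to (382,222) and the wing on its round base at (315,239). The cutters are at (267,165) and (250,191), and the comb is at (212,223). In the side view the cover stands open, with the cutters and comb to its left.

```bash
python3 - <<'E'
from h import *
w=np.load("top0.npy")
m=np.zeros((420,560),np.uint8); cv2.fillPoly(m,[np.array([(310,185),(368,225),(345,265),(270,225)])],1)
p=w[m>0]; p=p[~np.isnan(p).any(1)]
for t in (50,10,4,3):
    c=p.mean(0); n=np.linalg.svd(p-c,full_matrices=False)[2][2]; n*=np.sign(n[2]); p=p[abs((p-c)@n)<t]
ang=np.arccos(n[2]); ax=np.array([n[0],n[1],0])/np.hypot(*n[:2]); 
print("n",n,"angle",ang,"normal horiz yaw",np.arctan2(n[1],n[0]),len(p))
# opening cover normal tilts to +x box
yaw=np.arctan2(n[1],n[0]); X=ax; Y=np.array([-X[1],X[0],0]); E=np.cross(Y,n) # in-plane, toward hinge & down
# all points of the sheet by connected comp
mm=(abs((w-c)@n)<4).astype(np.uint8); _,l=cv2.connectedComponents(mm); L=l[210,330]; q=w[l==L]-c
a=q@E; b=q@Y
h,_=np.histogram(a,np.arange(-150,150,5)); print(dict(zip(np.arange(-150,150,5),h)))
h,_=np.histogram(b,np.arange(-150,150,5)); print(dict(zip(np.arange(-150,150,5),h)))
print("c",c,"E",E)
# points above the sheet: wing
M2=cv2.dilate(m,np.ones((61,61))); q=w[M2>0]; d=(q-c)@n; s=q[(d>10)&(d<35)]
print("wing pts",len(s),"a,b med",np.median((s-c)@E),np.median((s-c)@Y), "d",np.percentile(d[(d>10)&(d<35)],[5,50,95]))
s=s[abs((s-c)@E-np.median((s-c)@E))<30]; ab=np.c_[(s-c)@E,(s-c)@Y]; print(ab.mean(0),ab.min(0),ab.max(0)); v=np.linalg.svd(ab-ab.mean(0),full_matrices=False)[2][0]; print("dir",v,"wing angle from Y",np.arctan2(-v[0],v[1]))
E
```

```text
n [ 0.44510019 -0.33900255  0.82883237] angle 0.593778810365413 normal horiz yaw -0.6509041265568764 3768
{np.int64(-150): np.int64(0), np.int64(-145): np.int64(0), np.int64(-140): np.int64(0), np.int64(-135): np.int64(0), np.int64(-130): np.int64(0), np.int64(-125): np.int64(0), np.int64(-120): np.int64(0), np.int64(-115): np.int64(0), np.int64(-110): np.int64(0), np.int64(-105): np.int64(0), np.int64(-100): np.int64(170), np.int64(-95): np.int64(291), np.int64(-90): np.int64(273), np.int64(-85): np.int64(272), np.int64(-80): np.int64(265), np.int64(-75): np.int64(271), np.int64(-70): np.int64(250), np.int64(-65): np.int64(259), np.int64(-60): np.int64(240), np.int64(-55): np.int64(245), np.int64(-50): np.int64(221), np.int64(-45): np.int64(215), np.int64(-40): np.int64(215), np.int64(-35): np.int64(213), np.int64(-30): np.int64(211), np.int64(-25): np.int64(217), np.int64(-20): np.int64(212), np.int64(-15): np.int64(213), np.int64(-10): np.int64(204), np.int64(-5): np.int64(222), np.int64(0): np.int64(226), np.int64(5): np.int64(217), np.int64(10): np.int64(207), np.int64(15): np.i
[... 2074 characters left out ...]
), np.int64(80): np.int64(236), np.int64(85): np.int64(72), np.int64(90): np.int64(0), np.int64(95): np.int64(0), np.int64(100): np.int64(0), np.int64(105): np.int64(0), np.int64(110): np.int64(0), np.int64(115): np.int64(0), np.int64(120): np.int64(0), np.int64(125): np.int64(0), np.int64(130): np.int64(0), np.int64(135): np.int64(0), np.int64(140): np.int64(0)}
c [ 471.7979473  -391.4923627   139.56857546] E [ 0.65936624 -0.50219444 -0.55949701]
wing pts 156 a,b med -50.10659651606865 -2.960666866495509 d [12.01263791 24.22418445 26.79921153]
[-48.9680354   -3.05105773] [-64.26285244 -12.05518607] [-25.90493244   5.20754145]
dir [-0.96625574  0.25758463] wing angle from Y 1.310274684708928
```

```bash
python3 - <<'E'
import cv2
i=cv2.imread("pics/top0.png")[150:320,225:405]; cv2.imwrite("pics/top0c.png",cv2.resize(i,None,fx=3.5,fy=3.5,interpolation=cv2.INTER_CUBIC))
E
```

```text
(no output)
```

View pics/top0c.png

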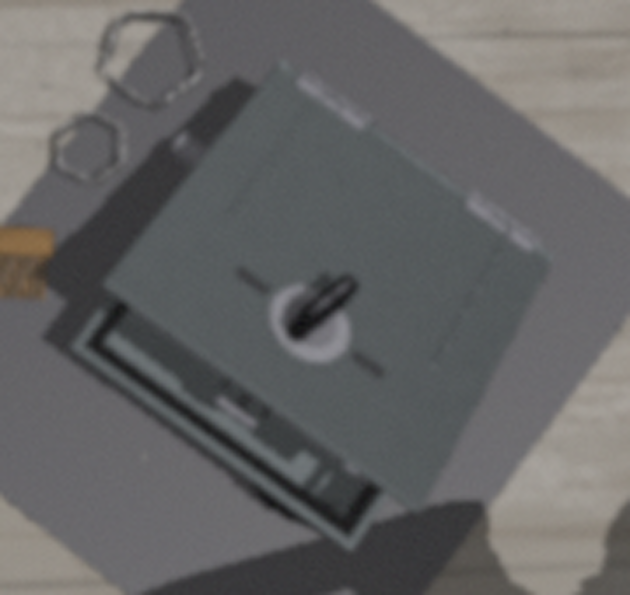

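The cover stands at about 0.594 rad and the wing at about 1.31 rad. The box's x axis has a yaw of -0.651. Next I move over the cover, right of the wing, with the fingers shut, and turn the tool to yaw 2.23, which suits the later grip.

{"fn": "jog_arm", "kwargs": {
  "commands": [
    [-1,[0.29,-0.144,0],[0,0,0]],
    [-1,[0.29,-0.144,0],[0,0,0]],
    [-1,[0.29,-0.144,0],[0,0,0]],
    [-1,[0.29,-0.144,0],[0,0,0]],
    [-1,[0.29,-0.144,0],[0,0,0]],
    [-1,[0.29,-0.144,0],[0,0,0]],
    [-1,[0.29,-0.144,0],[0,0,0]],
    [-1,[0.29,-0.144,0],[0,0,0]],
    [-1,[0,0,0],[0,0,-0.18]],
    [-1,[0,0,0],[0,0,-0.18]]
  ]
}}

```text
t: 1.2
ee_pos: [393.8, -398.0, 222.6]
orientation: [-2.981, -0.99, 0.0]
ft_force: [0.2, -0.9, -0.3]
width: 11.5
grasp_force: 0.0
```

{"fn": "jog_arm", "kwargs": {
  "commands": [
    [-1,[0,0,0],[0,0,-0.18]],
    [-1,[0,0,0],[0,0,-0.18]],
    [-1,[0,0,0],[0,0,-0.18]],
    [-1,[0,0,0],[0,0,-0.18]],
    [-1,[0,0,0],[0,0,-0.18]],
    [-1,[0,0,0],[0,0,-0.18]],
    [-1,[0,0,0],[0,0,-0.18]],
    [-1,[0,0,0],[0,0,-0.18]],
    [-1,[0,0,0],[0,0,-0.18]],
    [-1,[0,0,0],[0,0,-0.18]]
  ]
}}

```text
t: 2.2
ee_pos: [393.0, -398.9, 222.5]
orientation: [-1.626, -2.687, -0.0]
ft_force: [-0.4, -0.2, 0.5]
width: 0.0
grasp_force: 0.0
```

{"fn": "jog_arm", "kwargs": {
  "commands": [
    [-1,[0,0,0],[0,0,-0.18]],
    [-1,[0,0,0],[0,0,-0.05]],
    [-1,[0,0,0],[0,0,0]]
  ]
}}

```text
t: 2.5
ee_pos: [393.0, -398.9, 222.5]
orientation: [-1.385, -2.819, -0.0]
ft_force: [-0.4, -0.5, 0.6]
width: 0.5
grasp_force: 0.0
```

```bash
cat >> h.py <<'E'
H=np.array([521.4,-433,90.]); X=np.array([.7955,-.606,0]); Y=np.array([.606,.7955,0])
def st():
    o=get_obs(); T=rot(o["orientation"]); p=np.array(o["ee_pos"]); d=p-H
    print("t",round(o["t"],2),"p",p.round(1),"D,y,h",(-d@X).round(1),(d@Y).round(1),d[2].round(1),"yaw",np.arctan2(T[1,0],T[0,0]).round(3),"zdir",T[:,2].round(3),"F",o["ft_force"].round(1),"w",round(o["width"],1),"q6",o["qpos"][5].round(2))
    return o,T,p
def to(D,y,h):
    o,T,p=st(); print("tool mm:",(T.T@(H-D*X+y*Y+[0,0,h]-p)).round(1))
E
python3 -c "
from h import *
to(122,-50,100)"
```

```text
t 2.5 p [ 393.  -398.9  222.5] D,y,h 122.8 -50.7 132.5 yaw 2.228 zdir [-0.  0. -1.] F [-0.4 -0.5  0.6] w 0.5 q6 -1.47
tool mm: [-0.6  0.9 32.5]
```

{"fn": "jog_arm", "kwargs": {
  "commands": [
    [-1,[0,0,0.15],[0,0,0]],
    [-1,[0,0,0.15],[0,0,0]],
    [-1,[0.01,-0.003,0.08],[0,0,0]],
    [-1,[0.02,-0.005,0.08],[0,0,0]],
    [-1,[0.02,-0.005,0.08],[0,0,0]],
    [-1,[0.02,-0.005,0.08],[0,0,0]],
    [-1,[0.02,-0.005,0.08],[0,0,0]]
  ]
}}

```text
t: 3.2
ee_pos: [385.6, -393.2, 152.3]
orientation: [1.386, 2.819, -0.0]
ft_force: [-0.3, 0.3, 1.3]
width: 0.6
grasp_force: 0.5
```

```bash
python3 -c "
from h import *
st()
i,w=cloud('side');cv2.imwrite('pics/s1.png',i[60:270,200:450].repeat(2,0).repeat(2,1))"
```

```text
t 3.2 p [ 385.6 -393.2  152.3] D,y,h 132.1 -50.6 62.3 yaw 2.228 zdir [ 0. -0. -1.] F [-0.3  0.3  1.3] w 0.6 q6 -1.47
```

View pics/s1.png

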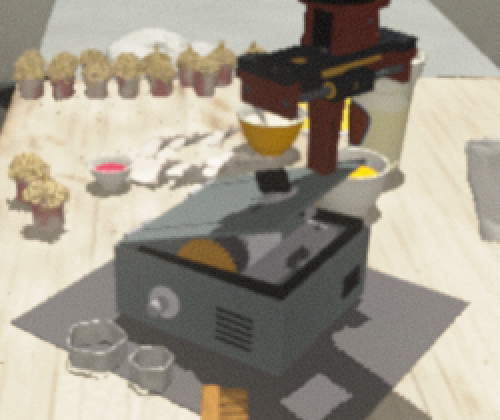

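The fingers at (325,150) are on the cover's right side, and the cover is coming down. I continue.

{"fn": "jog_arm", "kwargs": {
  "commands": [
    [-1,[0.02,-0.005,0.08],[0,0,0]],
    [-1,[0.02,-0.005,0.08],[0,0,0]],
    [-1,[0.02,-0.005,0.08],[0,0,0]],
    [-1,[0.02,-0.005,0.08],[0,0,0]],
    [-1,[0,0,0.05],[0,0,0]],
    [-1,[0,0,0.04],[0,0,0]]
  ]
}}

```text
t: 3.85
ee_pos: [379.1, -387.9, 111.0]
orientation: [-1.386, -2.819, -0.001]
ft_force: [0.0, 0.8, 1.0]
width: 0.3
grasp_force: 0.4
```

{"fn": "jog_arm", "kwargs": {
  "commands": [
    [-1,[0,0,0.03],[0,0,0]],
    [-1,[0,0,0.03],[0,0,0]]
  ]
}}

```text
t: 4.05
ee_pos: [379.1, -388.0, 106.4]
orientation: [-1.385, -2.819, -0.0]
ft_force: [-4.9, 4.0, 11.6]
width: 0.1
grasp_force: 5.4
```

```bash
python3 -c "
from h import *
st()"
```

```text
t 4.05 p [ 379.1 -388.   106.4] D,y,h 140.5 -50.5 16.4 yaw 2.228 zdir [-0.001  0.001 -1.   ] F [-4.9  4.  11.6] w 0.1 q6 -1.48
```

{"fn": "jog_arm", "kwargs": {
  "commands": [
    [-1,[0,0,0.02],[0,0,0]],
    [-1,[0,0,0.02],[0,0,0]],
    [-1,[0,0,0.01],[0,0,0]],
    [-1,[0,0,0],[0,0,0]]
  ]
}}

```text
t: 4.45
ee_pos: [379.4, -388.2, 100.7]
orientation: [1.386, 2.819, -0.0]
ft_force: [-1.4, 1.1, 2.6]
width: 0.5
grasp_force: 1.1
```

{"fn": "jog_arm", "kwargs": {
  "commands": [
    [-1,[0,0,0.01],[0,0,0]],
    [-1,[0,0,0.01],[0,0,0]],
    [-1,[0,0,0.01],[0,0,0]],
    [-1,[0,0,0],[0,0,0]],
    [-1,[0,0,0],[0,0,0]]
  ]
}}

```text
t: 4.95
ee_pos: [379.3, -388.2, 98.6]
orientation: [1.386, 2.819, -0.0]
ft_force: [-3.7, 3.2, 13.8]
width: 0.4
grasp_force: 6.5
```

{"fn": "jog_arm", "kwargs": {
  "commands": [
    [-1,[0,0,-0.1],[0,0,0]],
    [-1,[0,0,-0.3],[0,0,0]],
    [-1,[0,0,-0.4],[0,0,0]],
    [1,[-0.3,-0.4,-0.1],[0,0,0]],
    [1,[-0.3,-0.4,0],[0,0,0]],
    [1,[-0.3,-0.4,0],[0,0,0]]
  ]
}}

```text
t: 5.55
ee_pos: [339.6, -533.8, 188.9]
orientation: [1.383, 2.818, -0.002]
ft_force: [0.7, -0.2, 0.4]
width: 21.2
grasp_force: 0.0
```

```bash
cat >> h.py <<'E'
def look(name="top",save=None):
    i,w=cloud(name); save and cv2.imwrite(save,i)
    d=w-H; D=-d@X; y=d@Y; h=d[...,2]
    s=(D>15)&(D<100)&(abs(y)<80)&(abs(h)<25); s|=(D>145)&(D<172)&(abs(y)<80)&(abs(h)<25)
    A=np.c_[D[s],np.ones(s.sum())]; k=np.linalg.lstsq(A,h[s],rcond=None)[0]
    r=h-k[0]*D-k[1]; g=s&(abs(r)<4); k=np.polyfit(D[g],h[g],1)
    r=h-k[0]*D-k[1]; wg=(r>13)&(r<32)&(D>85)&(D<165)&(abs(y)<40)
    ab=np.c_[-D[wg],y[wg]]; m=ab.mean(0); v=np.linalg.svd(ab-m,full_matrices=False)[2][0]; v*=np.sign(v[1])
    print(name,"n",s.sum(),wg.sum(),"slope",k[0].round(4),"h0",k[1].round(1),"wing D,y",(-m[0]).round(1),m[1].round(1),"range",ab.min(0).round(1),ab.max(0).round(1),"angle",np.arctan2(-v[0],v[1]).round(3),"top",r[wg].max().round(1))
    # edges of sheet
    e=(abs(r)<3)&(abs(y)<100)&(D<200)&(D>-20); print("sheet y",np.percentile(y[e],[.5,99.5]).round(1),"D",np.percentile(D[e],[.5,99.5]).round(1))
E
python3 -c "
from h import *
st(); look('top','pics/t2.png')
i=cv2.imread('pics/t2.png')[150:320,225:405]; cv2.imwrite('pics/t2c.png',cv2.resize(i,None,fx=3.5,fy=3.5,interpolation=cv2.INTER_CUBIC))
look('side')"
```

```text
t 5.55 p [ 339.6 -533.8  188.9] D,y,h 83.5 -190.3 98.9 yaw 2.229 zdir [ 0.002 -0.002 -1.   ] F [ 0.7 -0.2  0.4] w 21.2 q6 -1.68
top n 5345 124 slope 0.0434 h0 3.5 wing D,y 123.9 -0.1 range [-142.2   -8.2] [-105.     7.9] angle 1.322 top 29.6
sheet y [-88.6  88.6] D [ -9.1 175.7]
side n 2433 137 slope 0.0299 h0 4.0 wing D,y 121.1 2.4 range [-138.3   -8.4] [-100.7    9.1] angle 1.328 top 29.5
sheet y [-88.8  89.5] D [-11.2 172.2]
```

View pics/t2c.png

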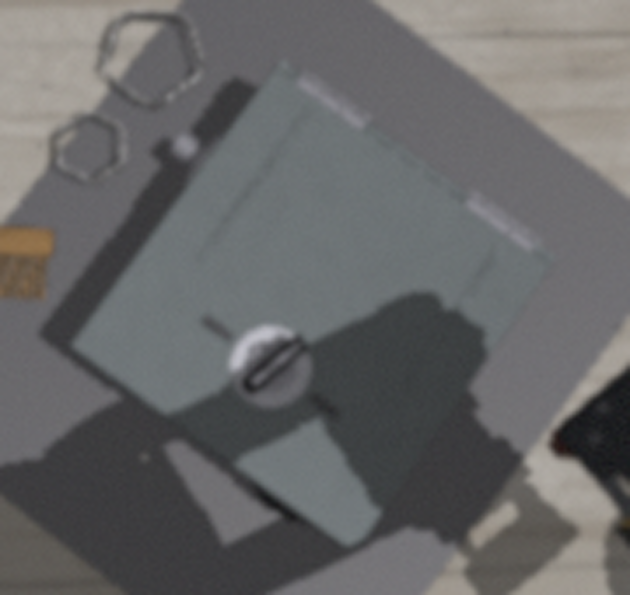

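The crop shows the cover down, and the depth slope of 0.043 puts it past the catch. The wing at about (275,362) in the crop is still at about 1.32 rad. Next I move over the wing with the gripper open.

```bash
python3 -c "
from h import *
to(124,0,75)"
```

```text
t 5.65 p [ 338.3 -537.5  188.2] D,y,h 82.3 -194.1 98.2 yaw 2.224 zdir [ 0.002 -0.004 -1.   ] F [ 0.3 -0.8  0.6] w 29.3 q6 -1.68
tool mm: [ 91.4 176.3  22.6]
```

{"fn": "jog_arm", "kwargs": {
  "commands": [
    [1,[0.18,0.35,0],[0,0,0]],
    [1,[0.18,0.35,0],[0,0,0]],
    [1,[0.18,0.35,0],[0,0,0]],
    [1,[0.18,0.35,0],[0,0,0]],
    [1,[0.18,0.35,0],[0,0,0]],
    [1,[0,0,0.2],[0,0,0]],
    [1,[0,0,0],[0,0,0]],
    [1,[0,0,0],[0,0,0]],
    [1,[0,0,0],[0,0,0]]
  ]
}}

```text
t: 6.55
ee_pos: [423.2, -354.3, 168.1]
orientation: [1.387, 2.818, -0.0]
ft_force: [-0.0, -0.4, -0.4]
width: 87.6
grasp_force: 0.0
```

```bash
python3 -c "
from h import *
to(124,0,18)"
```

```text
t 6.55 p [ 423.2 -354.3  168.1] D,y,h 125.8 3.1 78.1 yaw 2.227 zdir [ 0.001 -0.001 -1.   ] F [-0.  -0.4 -0.4] w 87.6 q6 -1.37
tool mm: [-2.5 -2.5 60.1]
```

{"fn": "jog_arm", "kwargs": {
  "commands": [
    [1,[-0.025,-0.025,0.2],[0,0,-0.01]],
    [1,[0,0,0.2],[0,0,0]],
    [1,[0,0,0.1],[0,0,0]],
    [1,[0,0,0.1],[0,0,0]],
    [1,[0,0,0],[0,0,0]]
  ]
}}

```text
t: 7.05
ee_pos: [422.1, -357.1, 106.7]
orientation: [-1.375, -2.823, -0.001]
ft_force: [-0.2, 1.2, 0.8]
width: 87.8
grasp_force: 0.0
```

{"fn": "jog_arm", "kwargs": {
  "commands": [
    [-1,[0,0,0],[0,0,0]],
    [-1,[0,0,0],[0,0,0]],
    [-1,[0,0,0],[0,0,0]],
    [-1,[0,0,0],[0,0,0]],
    [-1,[0,0,0],[0,0,0]],
    [-1,[0,0,0],[0,0,0]],
    [-1,[0,0,0],[0,0,0]],
    [-1,[0,0,0],[0,0,0]]
  ]
}}

```text
t: 7.85
ee_pos: [422.7, -357.1, 107.5]
orientation: [-1.375, -2.825, 0.0]
ft_force: [0.0, -0.3, 0.2]
width: 27.0
grasp_force: 0.0
```

```bash
python3 -c "
from h import *
st()"
```

```text
t 7.85 p [ 422.7 -357.1  107.5] D,y,h 124.5 0.5 17.5 yaw 2.236 zdir [-0.  0. -1.] F [ 0.  -0.3  0.2] w 27.0 q6 -1.39
```

{"fn": "jog_arm", "kwargs": {
  "commands": [
    [-1,[0,0,0],[0,0,0]],
    [-1,[0,0,0],[0,0,0]],
    [-1,[0,0,0],[0,0,0]],
    [-1,[0,0,0],[0,0,0]]
  ]
}}

```text
t: 8.25
ee_pos: [422.2, -357.4, 107.4]
orientation: [-1.374, -2.824, 0.001]
ft_force: [-2.3, -2.6, 0.8]
width: 9.8
grasp_force: 30.0
```

{"fn": "jog_arm", "kwargs": {
  "commands": [
    [-1,[0,0,0],[0,0,0.12]],
    [-1,[0,0,0],[0,0,0.12]],
    [-1,[0,0,0],[0,0,0.12]],
    [-1,[0,0,0],[0,0,0.12]],
    [-1,[0,0,0],[0,0,0.12]],
    [-1,[0,0,0],[0,0,0.12]],
    [-1,[0,0,0],[0,0,0.12]]
  ]
}}

```text
t: 8.95
ee_pos: [423.9, -356.9, 107.5]
orientation: [2.219, 2.222, 0.002]
ft_force: [6.5, 2.1, -3.5]
width: 9.9
grasp_force: 30.1
```

{"fn": "jog_arm", "kwargs": {
  "commands": [
    [-1,[0,0,0],[0,0,0.12]],
    [-1,[0,0,0],[0,0,0.12]],
    [-1,[0,0,0],[0,0,0.12]],
    [-1,[0,0,0],[0,0,0.12]],
    [-1,[0,0,0],[0,0,0.12]],
    [-1,[0,0,0],[0,0,0.12]],
    [-1,[0,0,0],[0,0,0.116]],
    [-1,[0,0,0],[0,0,0]],
    [-1,[0,0,0],[0,0,0]]
  ]
}}

```text
t: 9.85
ee_pos: [425.7, -357.6, 107.9]
orientation: [2.812, 1.391, 0.006]
ft_force: [10.4, 1.4, -4.1]
width: 10.1
grasp_force: 30.0
```

```bash
python3 -c "
from h import *
st()"
```

```text
t 9.85 p [ 425.7 -357.6  107.9] D,y,h 121.8 1.9 17.9 yaw 0.919 zdir [ 0.005 -0.002 -1.   ] F [10.4  1.4 -4.1] w 10.1 q6 -0.07
```

{"fn": "jog_arm", "kwargs": {
  "commands": [
    [-0.5,[0,0,0],[0,0,0]],
    [-0.5,[0,0,0],[0,0,0]],
    [-0.5,[0,0,0],[0,0,0]],
    [-0.5,[0,0,0],[0,0,0]],
    [-0.5,[0,0,-0.2],[0,0,0]],
    [-0.5,[0,0,-0.4],[0,0,0]],
    [-1,[-0.3,0,-0.3],[0,0,0]],
    [-1,[-0.4,0,0],[0,0,0]],
    [-1,[-0.4,0,0],[0,0,0]],
    [-1,[-0.4,0,0],[0,0,0]]
  ]
}}

```text
t: 10.85
ee_pos: [330.7, -477.4, 198.0]
orientation: [2.815, 1.394, 0.0]
ft_force: [1.3, -0.2, 0.7]
width: 0.5
grasp_force: 0.0
```

```bash
python3 -c "
from h import *
st(); look('top','pics/t3.png'); to(154,0,60)
i=cv2.imread('pics/t3.png')[150:320,225:405]; cv2.imwrite('pics/t3c.png',cv2.resize(i,None,fx=3.5,fy=3.5,interpolation=cv2.INTER_CUBIC))"
```

```text
t 10.85 p [ 330.7 -477.4  198. ] D,y,h 124.8 -150.9 108.0 yaw 0.92 zdir [ 0.    -0.001 -1.   ] F [ 1.3 -0.2  0.7] w 0.5 q6 -0.33
top n 5344 131 slope 0.0462 h0 3.4 wing D,y 123.9 -0.3 range [-128.8  -19.4] [-118.3   18.3] angle 0.017 top 29.4
sheet y [-88.5  88.6] D [ -9.5 175.7]
t 10.9 p [ 327.8 -481.7  198. ] D,y,h 124.5 -156.1 108.0 yaw 0.918 zdir [-0.001 -0.003 -1.   ] F [-1.  -4.   0.1] w 0.3 q6 -0.34
tool mm: [156.1 -29.9  47.5]
```

View pics/t3c.png

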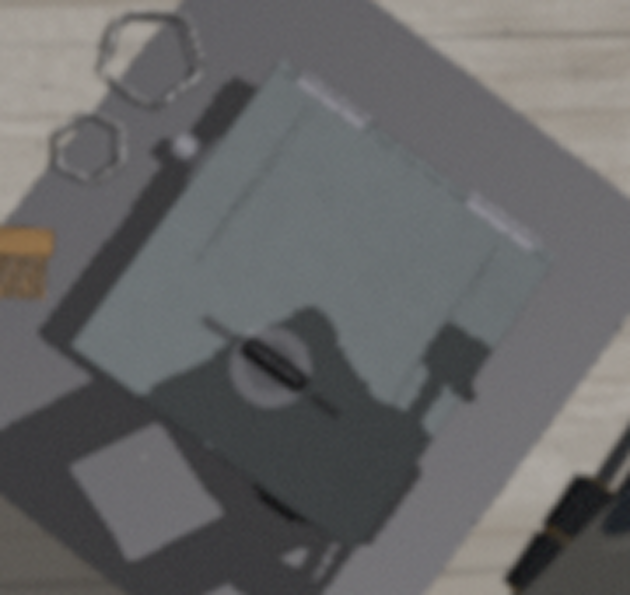

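The wing now lies along the ribs (measured 0.017 rad) at about (273,365) in the crop. The cover still rests at about 0.046. Next I press at the press spot.

{"fn": "jog_arm", "kwargs": {
  "commands": [
    [-1,[0.3,-0.06,0],[0,0,0]],
    [-1,[0.3,-0.06,0],[0,0,0]],
    [-1,[0.3,-0.06,0],[0,0,0]],
    [-1,[0.3,-0.06,0],[0,0,0]],
    [-1,[0.36,-0.06,0],[0,0,0]],
    [-1,[0,0,0.25],[0,0,0]],
    [-1,[0,0,0.2],[0,0,0]],
    [-1,[0,0,0],[0,0,0]]
  ]
}}

```text
t: 11.7
ee_pos: [401.1, -332.5, 150.4]
orientation: [-2.811, -1.393, 0.003]
ft_force: [-0.3, -0.2, -0.1]
width: 0.8
grasp_force: 0.0
```

```bash
python3 -c "
from h import *
to(154,0,15)"
```

```text
t 11.7 p [ 401.1 -332.5  150.4] D,y,h 156.6 7.1 60.4 yaw 0.92 zdir [-0.004  0.003 -1.   ] F [-0.3 -0.2 -0.1] w 0.8 q6 -0.06
tool mm: [-7.1  2.8 45.4]
```

{"fn": "jog_arm", "kwargs": {
  "commands": [
    [-1,[-0.07,0.025,0.1],[0,0,0]],
    [-1,[0,0,0.2],[0,0,0]],
    [-1,[0,0,0.12],[0,0,0]],
    [-1,[0,0,0.05],[0,0,0]],
    [-1,[0,0,0.02],[0,0,0]],
    [-1,[0,0,0.02],[0,0,0]],
    [-1,[0,0,0.02],[0,0,0]],
    [-1,[0,0,0],[0,0,0]]
  ]
}}

```text
t: 12.5
ee_pos: [400.5, -341.6, 99.9]
orientation: [2.814, 1.394, 0.0]
ft_force: [0.2, -0.6, 1.4]
width: 0.8
grasp_force: 0.7
```

```bash
python3 -c "
from h import *
to(154,0,3)"
```

```text
t 12.5 p [ 400.5 -341.6   99.9] D,y,h 151.6 -0.6 9.9 yaw 0.92 zdir [ 0.001 -0.001 -1.   ] F [ 0.2 -0.6  1.4] w 0.8 q6 -0.08
tool mm: [ 0.6 -2.4  6.9]
```

{"fn": "jog_arm", "kwargs": {
  "commands": [
    [-1,[0,-0.02,0.01],[0,0,0]],
    [-1,[0,0,0.01],[0,0,0]],
    [-1,[0,0,0.01],[0,0,0]],
    [-1,[0,0,0.01],[0,0,0]],
    [-1,[0,0,0.01],[0,0,0]],
    [-1,[0,0,0],[0,0,0]]
  ]
}}

```text
t: 13.1
ee_pos: [399.8, -341.1, 95.3]
orientation: [2.812, 1.393, 0.002]
ft_force: [1.4, -2.4, 5.3]
width: 0.4
grasp_force: 2.6
```

{"fn": "jog_arm", "kwargs": {
  "commands": [
    [-1,[0,0,0.01],[0,0,0]],
    [-1,[0,0,0.01],[0,0,0]],
    [-1,[0,0,0],[0,0,0]]
  ]
}}

```text
t: 13.4
ee_pos: [399.8, -341.1, 93.4]
orientation: [2.812, 1.393, 0.002]
ft_force: [1.8, -1.7, 6.4]
width: 0.2
grasp_force: 3.2
```

```bash
python3 -c "
from h import *
st()"
```

```text
t 13.4 p [ 399.8 -341.1   93.4] D,y,h 152.4 -0.6 3.4 yaw 0.92 zdir [ 0.003 -0.002 -1.   ] F [ 1.8 -1.7  6.4] w 0.2 q6 -0.08
```

Still seal resistance, so I press until the hard stop shows in the force.

{"fn": "jog_arm", "kwargs": {
  "commands": [
    [-1,[0,0,0.01],[0,0,0]],
    [-1,[0,0,0.01],[0,0,0]],
    [-1,[0,0,0],[0,0,0]]
  ]
}}

```text
t: 13.7
ee_pos: [399.8, -341.2, 93.0]
orientation: [2.812, 1.393, 0.002]
ft_force: [-2.8, 2.1, 24.7]
width: 0.4
grasp_force: 12.2
```

{"fn": "jog_arm", "kwargs": {
  "commands": [
    [-1,[0,0,0.005],[0,0,0]],
    [-1,[0,0,0.005],[0,0,0]],
    [-1,[0,0,0],[0,0,0]]
  ]
}}

```text
t: 14.0
ee_pos: [399.9, -341.2, 92.8]
orientation: [2.812, 1.393, 0.002]
ft_force: [-5.4, 3.6, 34.5]
width: 0.4
grasp_force: 16.9
```

{"fn": "jog_arm", "kwargs": {
  "commands": [
    [-1,[0,0,-0.006],[0,0,0]],
    [-1,[0,0,0],[0,0,0]],
    [-1,[0,0,0],[0,0,0]],
    [-1,[0,0,0],[0,0,0]],
    [-1,[0,0,0],[0,0,0]]
  ]
}}

```text
t: 14.5
ee_pos: [399.9, -341.1, 92.9]
orientation: [2.812, 1.392, 0.002]
ft_force: [-3.7, 3.0, 28.0]
width: 0.7
grasp_force: 14.2
```

```bash
python3 -c "
from h import *
st(); look('side'); look('top'); st()"
```

```text
t 14.5 p [ 399.9 -341.1   92.9] D,y,h 152.4 -0.6 2.9 yaw 0.92 zdir [ 0.003 -0.003 -1.   ] F [-3.7  3.  28. ] w 0.7 q6 -0.08
side n 2481 236 slope -0.0068 h0 3.3 wing D,y 139.3 5.3 range [-160.5  -17.4] [-115.7   18.9] angle 1.565 top 31.9
sheet y [-88.8  89.6] D [-11.4 172.5]h.py:31: RuntimeWarning: Mean of empty slice.
  ab=np.c_[-D[wg],y[wg]]; m=ab.mean(0); v=np.linalg.svd(ab-m,full_matrices=False)[2][0]; v*=np.sign(v[1])
  ret = um.true_divide(
Traceback (most recent call last):
  File "h.py", line 31, in look
    ab=np.c_[-D[wg],y[wg]]; m=ab.mean(0); v=np.linalg.svd(ab-m,full_matrices=False)[2][0]; v*=np.sign(v[1])
                                            ~~~~~~~~~~~~~~~~~~~~~~~~~~~~~~~~~~~~~~~~~~^^^
IndexError: index 0 is out of bounds for axis 0 with size 0
```

The stop is hard at a drop of 7 mm, which matches 0 rad. The cover is home and held at about 28 N, so I hand in.

```bash
python3 -c "
from h import *
st(); print(close_job())"
```

```text
t 14.6 p [ 399.8 -341.1   92.9] D,y,h 152.4 -0.6 2.9 yaw 0.92 zdir [ 0.003 -0.003 -1.   ] F [-3.   1.7 28. ] w 0.2 q6 -0.08
the job is handed in; nothing more can be done
None
```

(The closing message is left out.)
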